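Swing the burnisher plumb and stroke the contact strip

ROBOT

A 7-joint arm with a two-finger parallel gripper is mounted at the origin on the work surface. World frame = base frame: x ahead of the robot, y to its left, z up, the work surface at z = 0. Lengths are in mm, angles in degrees, forces in N, time in s.
With the tool pointing down it reaches from about 425 to 1025 mm from the base axis. Payload 3.6 kg.
Tool frame: the origin (TCP) lies at the very end of the fingers, on their centre line; the grasp point (between the pads) lies 19 mm behind it (arm.grip_depth is the distance from the TCP to the grasp point, in mm); z points along the fingers, x is the direction in which the jaws open and shut, and the axes are right-handed (so a half turn about z gives the same grasp; the last joint's range is limited). The gripper opens to 85 mm and grips with 20 to 120 N. Pads are 22 mm wide; open, the fingers measure 114 mm over their backs; the gripper's body (76 mm by 85 mm) begins 54 mm behind the grasp point. The pads swing forward as they close: fully open they stand 13 mm farther back than shut.
Start: joints at [69.872, 33.873, 2.773, 92.16, -1.908, 54.013, -1.931], TCP at [184.843, -701.044, 231.302] pointing down, gripper open.
Joint ranges: [-153.93, 153.93], [-27.13, 128.08], [-72.61, 78.16], [10.71, 143.7], [-87.88, 267.88], [4.46, 118.87], [-176.78, 176.78]. Speed limits (degrees/s): [147.25, 147.25, 180, 180, 180, 180, 180].

INTERFACE

Orientations are given as a 3x3 rotation matrix whose columns are the frame's x, y, z axes.
In Python, from station import arm gives the robot as it stands.
- The arm moves only by the tool apply_moves, never from a script. Its arguments are lists of equal length, an entry for each row: "jaw": the opening in per cent of the stroke, from 0 (shut) to 100 (fully open); "offset": the shift along the world's x, y, z in cm, a list of three; "delta_rot": the turn, a rotation vector about the world's x, y, z in degrees, a list of three. A call has 1 to 5 rows; each row is the pose to reach, as a shift and turn from the pose commanded when the call began; what a row does not reach only later rows make up. A row lasts 1/12 s, in which the tool goes at most 41.7 mm and 7.16 degrees, less where a joint would pass 70% of its speed; a pose out of reach is approached as far as the arm can. A call with a gripper value outside its range is refused whole. The fingers move at their own pace and stop on an object; "force" is the grip in N (left out, the last holds). Time passes only in rows, so rows that repeat a pose let the fingers close. It gives the time, the measured TCP pose, the force and the opening at its end, in the units of the state.
- arm.read_state(): the state, without advancing time (a new reading comes with each control period).
- arm.grab_frame(name): name is "scene" or "top" or "wrist"; returns a dict with "image" (420x560x3 uint8, red, green, blue), "K" (3x3 intrinsics, pixels), "D" ([k1, k2, p1, p2, k3] as OpenCV has them; the pictures are not rectified), "rvec" (rotation vector, rad) and "tvec" (3), from world to camera coordinates, as OpenCV has them. Camera axes: x right, y down, z forward; pixel columns grow to the right and rows downward; lengths in mm; the calibration is good to about 2 mm. A picture is of the moment at which its call begins. There is no depth.
- arm.hand_in(): hands the job in, once; it reports no verdict.
The state is a dict: "t": time; "q": joint angles; "qvel": joint speeds; "joint_efforts": joint torques, N m; "tcp_pos": TCP position; "ee_rot": TCP orientation; "force": force on the tool from outside, world axes, zero at the start; "moment": the same for the moment, N m; "gripper_width": opening from 0.0 (shut) to 1.0 (fully open).
Only numpy, scipy, OpenCV 4.12 (cv2) and the standard library are available. Lean on these libraries where they do the work, as an engineer would, in place of code of your own. Each camera call takes 0.05 s, during which the arm holds its last target. There are 200 camera calls.

TASK

Pinch the steel burnisher by the two small buttons on its head, lift it level out of its wooden rest, and then, with the hand still pointing down, ease the grip so that it swings down and hangs plumb, and grip it again. With it hanging like that, rub its ball foot along the middle of the sprung copper strip, from the stop-block end to the open end, pressing lightly all the way so that the strip always gives a little but never bottoms. Finally lower the burnisher, ball down, on to the floor of the aluminium pot, let go of it there, and leave the other things on the bench alone.

Things in the scene. Friction and masses are not known exactly. Their poses are not given: they have to be found in the camera images.
- burnisher: Steel hand burnisher, 0.27 kg, 155 mm long, at the start level in the wooden rest. Origin: centre of its head. Its +x axis runs from the ball foot to the head: level at the start, straight up when it hangs plumb. The head is a disc 24 mm across, 12 mm thick; from it a bar 10 mm wide (y), 12 mm high (z) runs to a 30 mm ball foot centred 128 mm from the origin. Centre of mass 76 mm from the origin.
- buttons (a point): The head's centre, on the pivot axis (the burnisher's y axis, level at the start). A round flat-ended button, 9 mm in diameter, stands 8 mm out of each face of the head: 28 mm over the buttons; pinch these. A pinch of 60 N or more holds it near level; under about 40 N it turns about the buttons, by 5 to 10 N it hangs plumb, at 0 it drops. Ease it in small steps.
- foot (a point): End of the ball foot, 143 mm from the burnisher's origin along its -x axis (its lowest point when it hangs plumb).
- cradle: Fixed dark wood rest. Origin on the bench under its centre; base 90 (x) by 56 (y) by 8 mm; two posts at x = -30 and +30 mm, 12 by 30 mm, 82 mm high, each with an open-topped slot 14 mm wide, floor at 68 mm, in which the bar lies along x. The burnisher's head starts 65 mm from the origin along +x, 74 mm above free bench, beyond the base. Lift straight up.
- strip: Fixed dark steel holder, 84 mm (x) by 230 mm (y), with the sprung copper plate. Origin on the bench under its centre. The plate is 60 mm wide (x), from y = -95 to +91 mm, its top 40 mm above the bench when free. The stop block, 60 mm high with two brass screw heads, stands across the +y end (y = 95 to 113 mm); the -y end is open.
- run_start (a point): Point on the free plate's top, on its middle line, 65 mm from the holder's centre towards the stop block: a good start for the stroke.
- run_end (a point): Point on the free plate's top, on its middle line, 70 mm from the holder's centre towards the open end: a good end for the stroke.
- plate (a joint): How far the copper plate is pressed straight down, in m: 0 free, bottoms at 0.014. It begins to give at about 1 N and then takes 0.3 N more per mm.
- pot: Fixed aluminium tool pot, open at the top: outer diameter 76 mm (96 mm flange, 4 mm high, at its foot), inner diameter 68 mm, rim 78 mm above the bench. Origin on the bench under its centre.
- pot_in (a point): Centre of the pot's inner floor, 6 mm above the bench.
- gear: Bystander: bronze gear wheel, 74 mm across, 22 mm high, lying flat; origin at the centre of its underside.
- lens: Bystander: turquoise glass lens bead, 34 mm across, 15 mm high; origin at the centre of its underside.
- shade: Bystander: cream enamel lamp shade, 156 mm across, 104 mm high; origin at the centre of its underside.
- wrench: Bystander: steel wrench, 170 mm long, lying flat.
- oiljar: Bystander: amber glass oil jar, 60 mm across, 100 mm high; origin at the centre of its underside.
- collar: Bystander: steel collar, 52 mm across, 20 mm high; origin at the centre of its underside.
Not all that is in view belongs to the job. There is more than one size of the strip; the one meant has the size given above.

How it is judged (in metres and radians):
On the way, in this order (a step that is already met when the one before it is completed fails the run):
1. the burnisher is lifted clear of its rest, pinched and still level to within 30 degrees or so (height (world z) of burnisher above 0.13 m and angle between burnisher's own x axis and vertical between 1 and 2.1 rad and contact force between burnisher and the fingers above 0.5 N), for 0.1 s.
2. it hangs plumb (within 25 degrees) and nearly still from the fingers, the hand pointing down to within 35 degrees (angle between burnisher's own x axis and vertical below 0.44 rad and angular speed of burnisher below 0.6 rad/s and contact force between burnisher and the fingers above 0.5 N and angle between the grasp point's own z axis and vertical above 2.53 rad), for 0.2 s.
3. the hanging burnisher's ball foot presses the strip at least 1 mm down at the stop-block end, within 24 mm of its middle line (z of foot in the frame of strip below 0.039 m and x of foot in the frame of strip between -0.024 and 0.024 m and contact force between burnisher and the fingers above 0.5 N and angle between burnisher's own x axis and vertical below 0.6 rad and y of foot in the frame of strip above 0.05 m), for 0.04 s.
4. still pressed, a quarter of the way along (z of foot in the frame of strip below 0.039 m and x of foot in the frame of strip between -0.024 and 0.024 m and contact force between burnisher and the fingers above 0.5 N and angle between burnisher's own x axis and vertical below 0.6 rad and y of foot in the frame of strip between 0.015 and 0.04 m), for 0.04 s.
5. still pressed, halfway (z of foot in the frame of strip below 0.039 m and x of foot in the frame of strip between -0.024 and 0.024 m and contact force between burnisher and the fingers above 0.5 N and angle between burnisher's own x axis and vertical below 0.6 rad and y of foot in the frame of strip between -0.015 and 0.01 m), for 0.04 s.
6. still pressed, three quarters of the way (z of foot in the frame of strip below 0.039 m and x of foot in the frame of strip between -0.024 and 0.024 m and contact force between burnisher and the fingers above 0.5 N and angle between burnisher's own x axis and vertical below 0.6 rad and y of foot in the frame of strip between -0.045 and -0.02 m), for 0.04 s.
7. still pressed, at the open end (z of foot in the frame of strip below 0.039 m and x of foot in the frame of strip between -0.024 and 0.024 m and contact force between burnisher and the fingers above 0.5 N and angle between burnisher's own x axis and vertical below 0.6 rad and y of foot in the frame of strip below -0.055 m), for 0.04 s.
8. the ball foot is lowered to within 15 mm of the pot's floor while still held (horizontal distance between foot and pot_in below 0.034 m and height (world z) of foot below 0.021 m and contact force between burnisher and the fingers above 0.3 N), for 0.04 s.
At the end, for the whole second after the job is handed in: The burnisher stands in the pot at rest and released, its ball foot on the pot's floor (foot end within 36 mm of the centre, below 26 mm height), leaning less than 45 degrees, and the copper strip is free (horizontal distance between foot and pot_in below 0.036 m and height (world z) of foot below 0.026 m and angle between burnisher's own x axis and vertical below 0.8 rad and linear speed of burnisher below 0.03 m/s and value of joint plate below 0.001 m and contact force between burnisher and the fingers below 0.1 N); the robot touches nothing.
It fails at once if the copper strip is pressed until it bottoms (13.5 mm) (value of joint plate above 0.0135 m).
It fails at once if a bystander is moved by more than 20 mm (distance of any of gear, lens, shade, wrench, oiljar, collar from where it was at the start of the episode above 0.02 m).
It also fails if it takes over 72 s, if anything falls off the work surface, if the arm or the gripper's body presses on something with over 40 N, if the wrist force passes 120 N, or if a joint passes its speed limit or range.

## Working session

There is one attempt and no reset: what is moved stays moved. The work goes in short steps, Python scripts to look and compute and a tool call to move; the robot and the scene stay as the last step left them, time stands still between calls to the robot, and variables do not carry over. Pictures are saved under pics/ and viewed, about 8 in all and at most 12, crops included, and the job is handed in when it is done.

Besides the shell and the picture viewer there is one more tool, called after "Emit:" in YAML: its name, and indented under it one key for each argument. apply_moves: Moves the arm, as the interface text tells. Its arguments: {"type":"object","properties":{"jaw":{"type":"array"},"offset":{"type":"array"},"delta_rot":{"type":"array"},"force":{"type":"number"}},"required":["jaw","offset","delta_rot"]}

```bash
mkdir -p pics; ls; cat > h.py <<'E'
import numpy as np, cv2, pickle
from station import arm
def grab(n,fn):
    f=arm.grab_frame(n); pickle.dump(f,open(f'pics/{fn}.pkl','wb'))
    cv2.imwrite(f'pics/{fn}.png',cv2.resize(f['image'][:,:,::-1],(800,600),interpolation=cv2.INTER_CUBIC)); return f
def load(fn): return pickle.load(open(f'pics/{fn}.pkl','rb'))
def ray(f,uv):
    K=np.array(f['K'],float);D=np.array(f['D'],float)
    p=cv2.undistortPoints(np.array(uv,float).reshape(-1,1,2),K,D).reshape(-1,2)
    R=cv2.Rodrigues(np.array(f['rvec'],float))[0];t=np.array(f['tvec'],float).ravel()
    c=-R.T@t; d=(R.T@np.c_[p,np.ones(len(p))].T).T
    return c,d
def onz(f,uv,z):
    c,d=ray(f,uv); return c+d*((z-c[2])/d[:,2])[:,None]
def tri(f1,a,f2,b):
    c1,d1=ray(f1,a);c2,d2=ray(f2,b);o=[]
    for u,v in zip(d1,d2):
        s=np.linalg.lstsq(np.c_[u,-v],c2-c1,rcond=None)[0]
        p,q=c1+s[0]*u,c2+s[1]*v;o.append(np.r_[(p+q)/2,np.linalg.norm(p-q)])
    return np.array(o)
def proj(f,P):
    return cv2.projectPoints(np.array(P,float).reshape(-1,1,3),np.array(f['rvec'],float),np.array(f['tvec'],float),np.array(f['K'],float),np.array(f['D'],float))[0].reshape(-1,2)
E
python3 - <<'E'
from h import *
for n in('scene','top'):
    f=grab(n,n+'0'); print(n,ray(f,[[280,210]]))
s=arm.read_state(); print(s['t'],s['tcp_pos'],np.round(s['ee_rot'],3),s['force'],s['gripper_width'])
E
```

```text
pics
scene (array([1221.16451871,  435.54578813,  981.37178436]), array([[-0.61080244, -0.30439629, -0.73106807]]))
top (array([ 340.08004105,   71.10507723, 1221.40832818]), array([[ 0.10259649, -0.00134929, -0.99480884]]))
0.1 [ 184.65963674 -700.30828293  230.23031443] [[ 0.255 -0.967 -0.001]
 [-0.967 -0.255  0.002]
 [-0.002  0.    -1.   ]] [0.22018548 0.24990798 0.31986637] 1.000950602864695
```

View pics/top0.png

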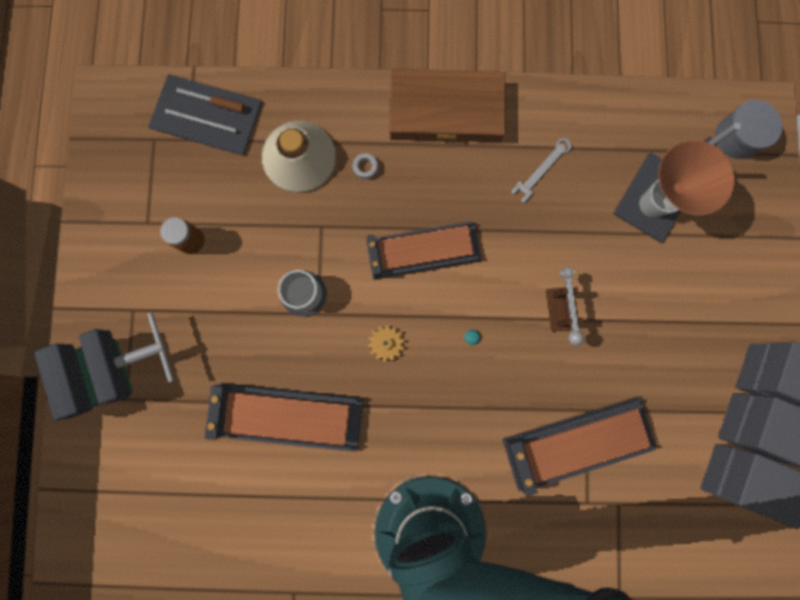

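View pics/scene0.png

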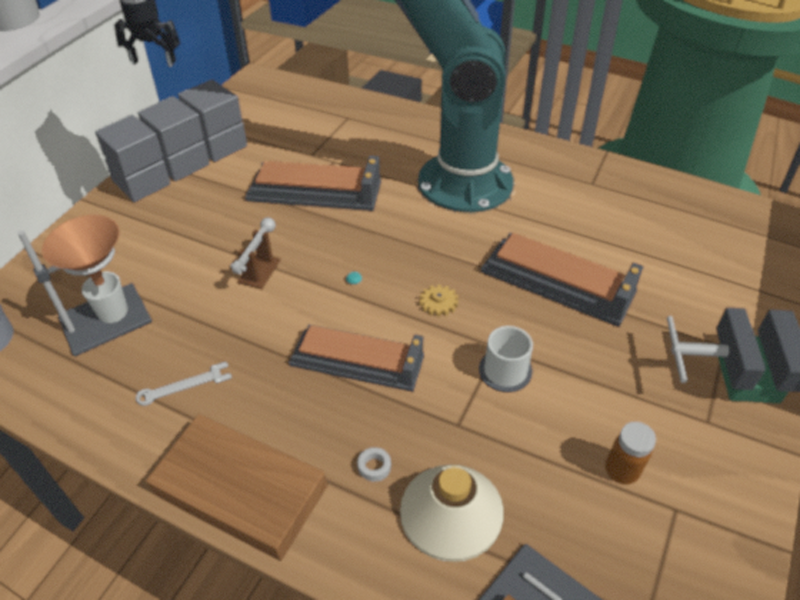

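```bash
python3 - <<'E'
from h import *
for n in('top0','scene0'):
    f=load(n); im=f['image']; hsv=cv2.cvtColor(im,cv2.COLOR_RGB2HSV)
    m=((hsv[...,0]<12)&(hsv[...,1]>140)&(hsv[...,2]>100)).astype(np.uint8)
    m=cv2.morphologyEx(m,cv2.MORPH_OPEN,np.ones((3,3)))
    for c in cv2.findContours(m,0,1)[0]:
        if cv2.contourArea(c)<300: continue
        P=onz(f,c.reshape(-1,2),40)[:,:2].astype(np.float32); r=cv2.minAreaRect(P)
        print(n,np.mean(c,axis=(0,1)),np.round(r[0]),np.round(r[1]),round(r[2],1))
a=load('top0')['image'][180:250,370:440]; b=load('scene0')['image'][140:210,150:220]
cv2.imwrite('pics/c1.png',cv2.resize(np.hstack([a,b])[:,:,::-1],(800,400),interpolation=cv2.INTER_CUBIC))
E
```

```text
top0 [389.35135135 316.4       ] [ 168. -245.] [67. 97.] 13.4
top0 [434.38064516 305.1483871 ] [ 205. -371.] [67. 90.] 11.7
top0 [182.99621212 289.84090909] [228. 336.] [122.  70.] 85.2
```

View pics/c1.png

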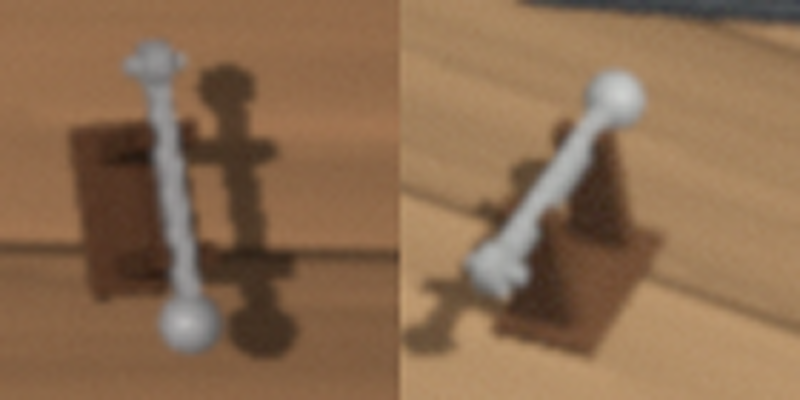

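```bash
python3 - <<'E'
from h import *
T,S=load('top0'),load('scene0')
print('head,ball',tri(T,[[396.6,190.9],[402.9,236.5]],S,[[166.1,186.9],[187.6,157.2]]).round(1))
for n,f in(('top',T),('scene',S)):
    im=cv2.GaussianBlur(f['image'],(3,3),0); hsv=cv2.cvtColor(im,cv2.COLOR_RGB2HSV)
    im=f['image'].astype(int); r=im[...,0]/(im.sum(2)+1)
    for c in ([(290,418),(588,445),(430,248)] if n=='top' else [(312,176),(565,268),(355,347)]):
        print(n,c,hsv[int(c[1]*.7),int(c[0]*.7)],round(r[int(c[1]*.7),int(c[0]*.7)],3))
    print('wood',[ (hsv[int(y*.7),int(x*.7)],round(r[int(y*.7),int(x*.7)],3)) for x,y in [(200,330),(600,370)]])
E
```

```text
head,ball [[ 519.7 -257.5   75.1    0.8]
 [ 391.7 -273.1   75.1    0.8]]
top (290, 418) [ 10 142 158] 0.482
top (588, 445) [ 10 142 151] 0.478
top (430, 248) [ 10 142 151] 0.478
wood [(array([ 13, 126, 136], dtype=uint8), np.float64(0.448)), (array([ 14, 125, 131], dtype=uint8), np.float64(0.44))]
scene (312, 176) [ 12 125 178] 0.451
scene (565, 268) [ 12 124 175] 0.452
scene (355, 347) [ 12 125 176] 0.449
wood [(array([ 15, 108, 158], dtype=uint8), np.float64(0.42)), (array([ 16, 108, 172], dtype=uint8), np.float64(0.421))]
```

```bash
python3 - <<'E'
from h import *
T,S=load('top0'),load('scene0')
for n,f,th in(('top',T,.465),('scene',S,.438)):
    im=cv2.GaussianBlur(f['image'],(3,3),0).astype(float); r=im[...,0]/(im.sum(2)+1)
    m=((r>th)&(im[...,0]>110)).astype(np.uint8); m=cv2.morphologyEx(m,cv2.MORPH_OPEN,np.ones((5,5)))
    for c in cv2.findContours(m,0,1)[0]:
        if cv2.contourArea(c)<600: continue
        P=onz(f,c.reshape(-1,2),40)[:,:2].astype(np.float32); q=cv2.minAreaRect(P)
        print(n,np.mean(c,axis=(0,1)).round(),np.round(q[0],1),np.round(q[1]),round(q[2],1),cv2.contourArea(P))
# brass screws & pot rim etc from top view
    h=cv2.cvtColor(f['image'],cv2.COLOR_RGB2HSV)
    m=((h[...,0]>=16)&(h[...,0]<26)&(h[...,1]>140)&(h[...,2]>110)).astype(np.uint8)
    N,_,st,ce=cv2.connectedComponentsWithStats(m)
    for i in range(1,N):
        if 3<st[i,4]<60: print(' brass',ce[i].round(1),st[i,4],onz(f,[ce[i]],60)[0].round(1))
# holder outline: dark pixels top
f=T;h=f['image'].astype(int);m=((h.max(2)<75)&((h.max(2)-h.min(2))<25)).astype(np.uint8)
for c in cv2.findContours(m,0,1)[0]:
    if cv2.contourArea(c)>150:
        P=onz(f,c.reshape(-1,2),30)[:,:2].astype(np.float32); q=cv2.minAreaRect(P); print('dark',np.round(q[0]),np.round(q[1]),round(q[2],1))
g=cv2.cvtColor(T['image'],cv2.COLOR_RGB2GRAY)
for x,y in [(300,292)]:
    pts=[(x*.7,y*.7)];print('pot guess',onz(T,pts,78))
a=T['image'][175:235,180:240]; b=S['image'][220:280,325:385]
cv2.imwrite('pics/c2.png',cv2.resize(np.hstack([a,b])[:,:,::-1],(800,400),interpolation=cv2.INTER_CUBIC))
E
```

```text
top [412. 311.] [ 184.5 -309.2] [ 75. 227.] 17.4 15910.139287036087
top [202. 293.] [222.7 284.7] [228.  76.] 85.3 16216.805854418664
top [299. 173.] [572.1  17.3] [ 57. 176.] 11.3 9314.733150997454
top [493. 124.] [ 727.6 -563.3] [115. 153.] 69.3 13555.101092095487
top [315.  70.] [885.7 -20.1] [135. 236.] 0.2 27258.326868047294
 brass [262.5 184.5] 4 [531.6 120.9  60. ]
 brass [150. 279.] 9 [258.9 426.7  60. ]
 brass [147.7 297.9] 9 [207.1 430.5  60. ]
 brass [364.2 319. ] 10 [ 163.4 -168.8   60. ]
 brass [369.5 337.2] 10 [ 114.6 -183.6   60. ]
scene [168. 338.] [877.4 -18.3] [260. 144.] 89.2 35228.11971919058
scene [247. 244.] [573.3  17.8] [ 60. 179.] 11.6 9894.112308197611
scene [392. 185.] [213.2 280.5] [231.  79.] 85.6 16890.16368968971
scene [ 56. 168.] [ 568.2 -644. ] [162. 162.] 13.6 20474.806427023374
scene [217. 122.] [ 175.1 -313.5] [ 86. 232.] 19.8 17448.226373587095
 brass [497.7   1.5] 13 [-1228.    393.1    60. ]
 brass [509.8   1.5] 6 [-1265.9   448.6    60. ]
 brass [527.    0.8] 4 [-1333.5   528.3    60. ]
 brass [545.9   2.8] 17 [-1372.9   621.5    60. ]
 brass [
[... 175 characters left out ...]
35.8    60. ]
 brass [534.   10.2] 4 [-1232.   569.    60.]
 brass [518.3  10.8] 6 [-1174.3   497.8    60. ]
 brass [545.1  51.1] 8 [-818.4  640.6   60. ]
 brass [552.2  52.6] 8 [-823.   670.3   60. ]
 brass [557.   54.4] 5 [-819.   690.4   60. ]
 brass [302.7 208.8] 6 [422.1 103.4  60. ]
 brass [312.5 346.1] 15 [770.9 283.1  60. ]
dark [ -68. -134.] [484. 209.] 58.3
dark [ 181. -297.] [120. 293.] 19.0
dark [225. 293.] [304. 109.] 86.1
dark [106. 807.] [ 64. 502.] 87.5
dark [ 212. -643.] [197. 367.] 87.7
dark [304. 694.] [155. 194.] 19.4
dark [567.  21.] [ 87. 226.] 10.0
dark [ 690. -460.] [118. 158.] 59.4
dark [848. 489.] [217. 126.] 74.8
pot guess [[469.31710589 264.82542066  78.        ]]
```

View pics/c2.png

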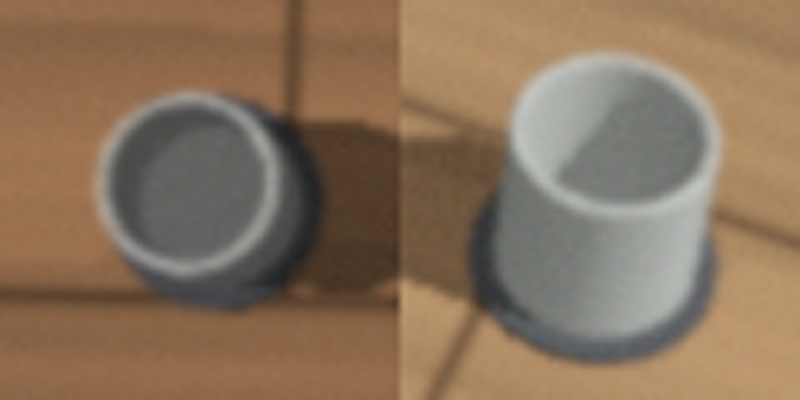

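```bash
python3 - <<'E'
from h import *
T,S=load('top0'),load('scene0')
print('pot',tri(T,[[208.5,202.7]],S,[[357.25,239.9]]).round(1), onz(T,[[208.5,202.7]],78),onz(S,[[357.25,239.9]],78))
# refine head mask centroid lines
for f,(x0,x1,y0,y1),n in((T,(385,412,182,245),'T'),(S,(158,196,148,196),'S')):
    h=f['image'].astype(int);m=((h.max(2)-h.min(2)<28)&(h.max(2)>95)).astype(np.uint8)[y0:y1,x0:x1]
    ys,xs=np.nonzero(m);print(n,xs.min()+x0,xs.max()+x0,ys.min()+y0,ys.max()+y0,len(xs))
    print([(y+y0,round(xs[ys==y].mean()+x0,1),(ys==y).sum()) for y in range(0,y1-y0,2) if (ys==y).any()])
s=arm.read_state(); print(s['t'],s['tcp_pos'],s['q'])
E
```

```text
pot [[473.9 270.3  76.5   1.8]] [[473.99021159 269.20977228  78.        ]] [[474.72379289 271.38013994  78.        ]]
T 392 408 187 241 324
[(188, np.float64(396.5), np.int64(6)), (190, np.float64(396.5), np.int64(10)), (192, np.float64(396.0), np.int64(9)), (194, np.float64(397.0), np.int64(5)), (196, np.float64(397.5), np.int64(4)), (198, np.float64(397.5), np.int64(4)), (200, np.float64(397.5), np.int64(4)), (202, np.float64(398.5), np.int64(4)), (204, np.float64(398.5), np.int64(4)), (206, np.float64(399.0), np.int64(5)), (208, np.float64(399.5), np.int64(6)), (210, np.float64(399.5), np.int64(6)), (212, np.float64(400.0), np.int64(5)), (214, np.float64(400.0), np.int64(5)), (216, np.float64(400.0), np.int64(5)), (218, np.float64(400.5), np.int64(4)), (220, np.float64(401.0), np.int64(5)), (222, np.float64(401.5), np.int64(6)), (224, np.float64(401.5), np.int64(4)), (226, np.float64(401.5), np.int64(4)), (228, np.float64(402.0), np.int64(5)), (230, np.float64(402.0), np.int64(5)), (232, np.float64(403.0), np.int64(7)), (234, np.float64(402.5), np.int64(10)), (236, np.float64(403.
[... 341 characters left out ...]
), np.int64(7)), (164, np.float64(180.5), np.int64(6)), (166, np.float64(180.0), np.int64(7)), (168, np.float64(179.5), np.int64(8)), (170, np.float64(177.5), np.int64(8)), (172, np.float64(176.5), np.int64(8)), (174, np.float64(175.5), np.int64(8)), (176, np.float64(172.5), np.int64(6)), (178, np.float64(171.5), np.int64(6)), (180, np.float64(170.5), np.int64(8)), (182, np.float64(169.0), np.int64(9)), (184, np.float64(167.0), np.int64(11)), (186, np.float64(166.5), np.int64(10)), (188, np.float64(167.0), np.int64(11)), (190, np.float64(166.0), np.int64(7))]
0.1 [ 184.65963674 -700.30828293  230.23031443] [69.87120943 33.92218712  2.76792591 92.22958844 -1.90682633 54.01261595
 -1.93041589]
```

Emit:
apply_moves:
  jaw: [100,100,100,100,100]
  offset:
    - [2.4,3.2,0]
    - [4.8,6.4,0]
    - [7.2,9.6,0]
    - [9.6,12.8,0]
    - [12,16,0]
  delta_rot:
    - [0,0,-2]
    - [0,0,-4]
    - [0,0,-6]
    - [0,0,-8]
    - [0,0,-8]

```text
t: 0.52
tcp_pos: [305.5, -539.1, 230.8]
ee_rot: [[0.116, -0.993, -0.0], [-0.993, -0.116, 0.001], [-0.001, 0.0, -1.0]]
force: [0.1, -0.5, 0.0]
gripper_width: 0.996
```

Emit:
apply_moves:
  jaw: [100,100,100,100,100]
  offset:
    - [2.4,3.2,0]
    - [4.8,6.4,0]
    - [7.2,9.6,0]
    - [9.6,12.8,0]
    - [12,16,0]
  delta_rot:
    - [0,0,0]
    - [0,0,0]
    - [0,0,0]
    - [0,0,0]
    - [0,0,0]

```text
t: 0.93
tcp_pos: [425.4, -379.1, 231.1]
ee_rot: [[0.118, -0.993, -0.001], [-0.993, -0.118, 0.0], [-0.0, 0.0, -1.0]]
force: [0.2, -0.6, -0.9]
gripper_width: 1.002
```

Emit:
apply_moves:
  jaw: [100,100,100,100,100]
  offset:
    - [2.4,3.0,0]
    - [4.8,6.2,0]
    - [7.2,9.2,0]
    - [9.4,12.1,0]
    - [9.4,12.1,0]
  delta_rot:
    - [0,0,0]
    - [0,0,0]
    - [0,0,0]
    - [0,0,0]
    - [0,0,0]

```text
t: 1.35
tcp_pos: [524.9, -250.7, 231.1]
ee_rot: [[0.131, -0.991, 0.004], [-0.991, -0.131, 0.005], [-0.005, -0.004, -1.0]]
force: [0.5, 0.8, 0.5]
gripper_width: 1.008
```

```bash
python3 - <<'E'
from h import *
s=arm.read_state(); print(s['t'],s['tcp_pos'],np.round(s['ee_rot'],3))
f=grab('wrist','w1'); print(proj(f,[[519.7,-257.5,75],[391.7,-273.1,75]]),proj(f,[s['tcp_pos']]))
E
```

```text
1.35 [ 524.89319797 -250.65748509  231.12758908] [[ 0.131 -0.991  0.004]
 [-0.991 -0.131  0.005]
 [-0.005 -0.004 -1.   ]]
[[294.98832512 196.03248429]
 [292.62658593 327.86533516]] [[287.71834617 285.12450802]]
```

View pics/w1.png

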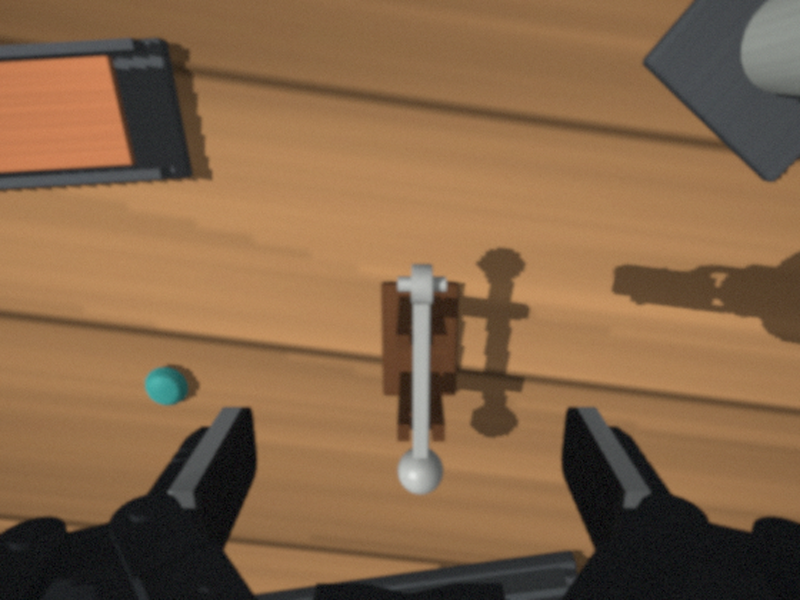

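Emit:
apply_moves:
  jaw: [90,80,70,70,70]
  offset:
    - [0,0.2,-2]
    - [0,0.2,-4]
    - [0,0.2,-7]
    - [0,0.2,-7]
    - [0,0.2,-7]
  delta_rot:
    - [0,0,0]
    - [0,0,0]
    - [0,0,0]
    - [0,0,0]
    - [0,0,0]

```text
t: 1.82
tcp_pos: [516.7, -258.5, 160.0]
ee_rot: [[0.116, -0.993, -0.005], [-0.993, -0.116, 0.001], [-0.002, 0.004, -1.0]]
force: [-0.4, 0.8, 0.3]
gripper_width: 0.701
```

```bash
python3 - <<'E'
from h import *
s=arm.read_state(); print(s['t'],s['tcp_pos'],np.round(s['ee_rot'],3),s['gripper_width'])
E
```

```text
1.8167 [ 516.70328498 -258.46973769  160.01661283] [[ 0.116 -0.993 -0.005]
 [-0.993 -0.116  0.001]
 [-0.002  0.004 -1.   ]] 0.700796690594721
```

Emit:
apply_moves:
  jaw: [70,70,70,70,70]
  offset:
    - [0,0,-3]
    - [0,0,-6]
    - [0,0,-9]
    - [0,0,-10.5]
    - [0,0,-10.5]
  delta_rot:
    - [0,0,0]
    - [0,0,0]
    - [0,0,0]
    - [0,0,0]
    - [0,0,0]

```text
t: 2.23
tcp_pos: [517.5, -258.2, 54.8]
ee_rot: [[0.117, -0.993, -0.004], [-0.993, -0.117, 0.001], [-0.002, 0.004, -1.0]]
force: [-0.6, 0.3, -0.3]
gripper_width: 0.704
```

Emit:
apply_moves:
  jaw: [60,50,45,40,40]
  offset:
    - [0,0,0]
    - [0,0,0]
    - [0,0,0]
    - [0,0,0]
    - [0,0,0]
  delta_rot:
    - [0,0,0]
    - [0,0,0]
    - [0,0,0]
    - [0,0,0]
    - [0,0,0]

```text
t: 2.65
tcp_pos: [519.6, -258.4, 57.6]
ee_rot: [[0.118, -0.993, 0.002], [-0.993, -0.118, -0.001], [0.001, -0.002, -1.0]]
force: [-0.6, -0.5, 0.1]
gripper_width: 0.397
```

```bash
python3 - <<'E'
from h import *
s=arm.read_state(); print(s['t'],s['tcp_pos'],np.round(s['ee_rot'],3),s['gripper_width'],s['force'])
f=grab('wrist','w2')
E
```

```text
2.65 [ 519.59769492 -258.42558989   57.61221626] [[ 0.118 -0.993  0.002]
 [-0.993 -0.118 -0.001]
 [ 0.001 -0.002 -1.   ]] 0.3974831809118194 [-0.63632063 -0.50034345  0.10029203]
```

View pics/w2.png

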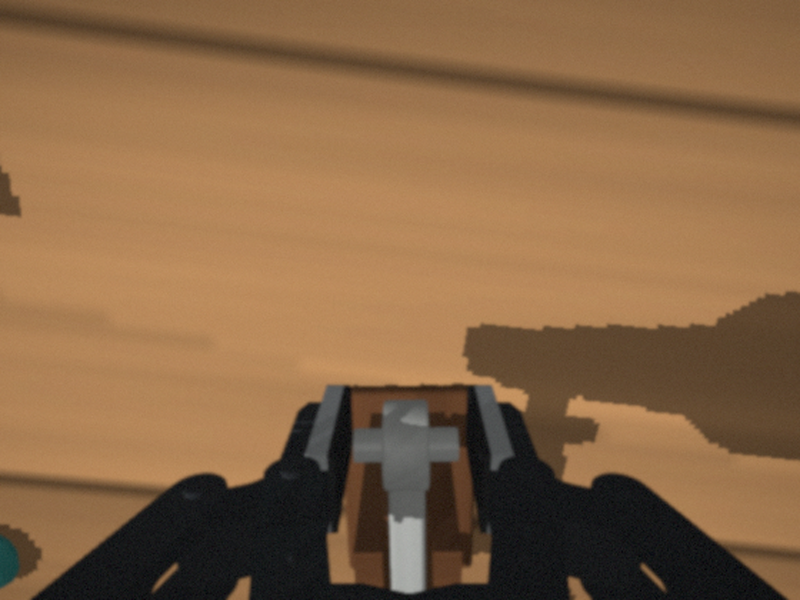

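Emit:
apply_moves:
  jaw: [34,30,25,20,20]
  offset:
    - [0,0,-0.2]
    - [0,0,-0.2]
    - [0,0,-0.2]
    - [0,0,-0.2]
    - [0,0,-0.2]
  delta_rot:
    - [0,0,0]
    - [0,0,0]
    - [0,0,0]
    - [0,0,0]
    - [0,0,0]
  force: 90

```text
t: 3.12
tcp_pos: [519.3, -258.1, 54.6]
ee_rot: [[0.118, -0.993, 0.001], [-0.993, -0.118, -0.0], [0.0, -0.001, -1.0]]
force: [0.7, -0.8, 5.0]
gripper_width: 0.283
```

Emit:
apply_moves:
  jaw: [20,20,20,20,20]
  offset:
    - [0,0,0]
    - [0,0,0.5]
    - [0,0,1]
    - [0,0,1.8]
    - [0,0,2.6]
  delta_rot:
    - [0,0,0]
    - [0,0,0]
    - [0,0,0]
    - [0,0,0]
    - [0,0,0]

```text
t: 3.53
tcp_pos: [517.9, -257.7, 80.3]
ee_rot: [[0.118, -0.993, -0.002], [-0.993, -0.118, 0.001], [-0.001, 0.002, -1.0]]
force: [-0.4, -0.1, -3.9]
gripper_width: 0.285
```

Emit:
apply_moves:
  jaw: [20,20,20,20,20]
  offset:
    - [0,0,2]
    - [0,0,4.5]
    - [0,0,8]
    - [0,0,12]
    - [0,0,15]
  delta_rot:
    - [0,0,0]
    - [0,0,0]
    - [0,0,0]
    - [0,0,0]
    - [0,0,0]

```text
t: 3.95
tcp_pos: [518.8, -258.1, 233.4]
ee_rot: [[0.118, -0.993, 0.002], [-0.993, -0.118, -0.001], [0.001, -0.002, -1.0]]
force: [1.3, -1.2, -2.9]
gripper_width: 0.287
```

```bash
python3 - <<'E'
from h import *
s=arm.read_state(); print(s['t'],s['tcp_pos'],s['gripper_width'],s['force'],s['moment'])
f=grab('scene','s3')
u=proj(f,[s['tcp_pos']])[0]; print(u); x,y=u.astype(int)
a=f['image'][y-60:y+60,max(0,x-80):x+80]
cv2.imwrite('pics/c3.png',cv2.resize(a[:,:,::-1],(800,600),interpolation=cv2.INTER_CUBIC))
E
```

```text
3.95 [ 518.78885216 -258.06289976  233.35498396] 0.2872651295407365 [ 1.32937519 -1.19017511 -2.8540912 ] [-0.09637521 -0.30054527  0.03531098]
[155.09301916 140.91625966]
```

View pics/c3.png

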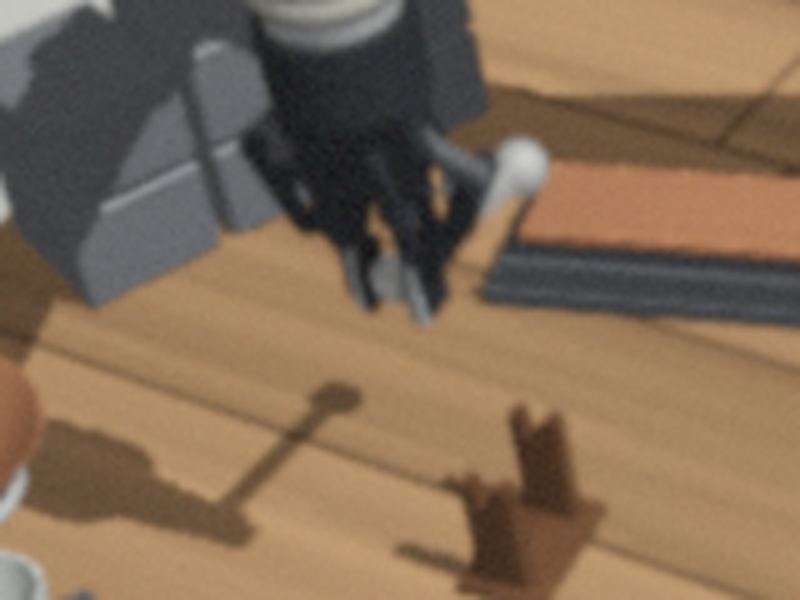

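Emit:
apply_moves:
  jaw: [20,20,20,20,20]
  offset:
    - [0,0,1]
    - [0,0,2]
    - [0,0,3]
    - [0,0,3]
    - [0,0,3]
  delta_rot:
    - [0,0,0]
    - [0,0,0]
    - [0,0,0]
    - [0,0,0]
    - [0,0,0]
  force: 45

```text
t: 4.42
tcp_pos: [518.6, -257.9, 259.9]
ee_rot: [[0.118, -0.993, -0.001], [-0.993, -0.118, 0.0], [-0.0, 0.001, -1.0]]
force: [-0.4, 0.3, -3.1]
gripper_width: 0.285
```

Emit:
apply_moves:
  jaw: [20,20,20,20,20]
  offset:
    - [0,0,0]
    - [0,0,0]
    - [0,0,0]
    - [0,0,0]
    - [0,0,0]
  delta_rot:
    - [0,0,0]
    - [0,0,0]
    - [0,0,0]
    - [0,0,0]
    - [0,0,0]
  force: 30

```text
t: 4.83
tcp_pos: [518.7, -258.0, 259.8]
ee_rot: [[0.118, -0.993, -0.001], [-0.993, -0.118, 0.0], [-0.0, 0.001, -1.0]]
force: [0.3, -0.8, -3.4]
gripper_width: 0.29
```

Emit:
apply_moves:
  jaw: [20,20,20,20,20]
  offset:
    - [0,0,0]
    - [0,0,0]
    - [0,0,0]
    - [0,0,0]
    - [0,0,0]
  delta_rot:
    - [0,0,0]
    - [0,0,0]
    - [0,0,0]
    - [0,0,0]
    - [0,0,0]
  force: 20

```text
t: 5.25
tcp_pos: [518.9, -258.0, 260.4]
ee_rot: [[0.118, -0.993, 0.0], [-0.993, -0.118, -0.0], [0.0, -0.0, -1.0]]
force: [0.5, -0.2, -3.0]
gripper_width: 0.29
```

```bash
cat >> h.py <<'E'
def ball(tag,top=True):
    """find grey ball blob; triangulate using scene+top masks"""
    s=arm.read_state(); print(s['t'],np.round(s['tcp_pos'],1),round(s['gripper_width'],3),np.round(s['force'],2),np.round(s['moment'],3))
    o=np.array(s['tcp_pos'])+[0,0,19]; R=np.array(s['ee_rot']); ax=R[:,1]*(1 if R[0,1]<0 else -1)  # toward robot
    f=grab('scene',tag); best=[]
    im=f['image'].astype(int)
    for a in range(-40,110,3):
        th=np.radians(a); P=o+128*(ax*np.cos(th)+np.array([0,0,-1])*np.sin(th))
        x,y=proj(f,[P])[0].round().astype(int)
        w=im[y-2:y+3,x-2:x+3].reshape(-1,3).mean(0); best.append((round(w.max()-w.min()),round(w.min()),a))
    print([b for b in best if b[0]<35 and b[1]>90])
E
python3 - <<'E'
from h import *
ball('s4')
E
```

```text
5.25 [ 518.9 -258.   260.4] 0.29 [ 0.49 -0.24 -3.04] [ 0.052 -0.171 -0.012]
[(30, 91, 2), (13, 146, 5), (3, 187, 8), (2, 183, 11), (2, 162, 14), (10, 129, 17)]
```

Emit:
apply_moves:
  jaw: [20,20,20,20,20]
  offset:
    - [0,0,0]
    - [0,0,0]
    - [0,0,0]
    - [0,0,0]
    - [0,0,0]
  delta_rot:
    - [0,0,0]
    - [0,0,0]
    - [0,0,0]
    - [0,0,0]
    - [0,0,0]
  force: 13

```text
t: 5.72
tcp_pos: [518.8, -258.1, 260.3]
ee_rot: [[0.118, -0.993, -0.0], [-0.993, -0.118, -0.0], [0.0, 0.0, -1.0]]
force: [-1.5, 0.5, -2.0]
gripper_width: 0.285
```

```bash
python3 - <<'E'
from h import *
ball('s5')
E
```

```text
5.7167 [ 518.8 -258.1  260.3] 0.285 [-1.51  0.48 -1.97] [ 0.059 -0.212 -0.053]
[(30, 91, 2), (13, 146, 5), (2, 187, 8), (2, 183, 11), (2, 163, 14), (10, 129, 17)]
```

Emit:
apply_moves:
  jaw: [22,24,25,26,26]
  offset:
    - [0,0,0]
    - [0,0,0]
    - [0,0,0]
    - [0,0,0]
    - [0,0,0]
  delta_rot:
    - [0,0,0]
    - [0,0,0]
    - [0,0,0]
    - [0,0,0]
    - [0,0,0]
  force: 20

```text
t: 6.18
tcp_pos: [518.8, -258.0, 260.3]
ee_rot: [[0.118, -0.993, -0.0], [-0.993, -0.118, 0.0], [-0.0, 0.0, -1.0]]
force: [0.8, -0.2, -2.6]
gripper_width: 0.286
```

```bash
python3 - <<'E'
from h import *
ball('s6')
E
```

```text
6.1833 [ 518.8 -258.   260.3] 0.286 [ 0.85 -0.17 -2.58] [ 0.034 -0.191  0.002]
[(30, 91, 2), (14, 145, 5), (3, 187, 8), (2, 183, 11), (2, 163, 14), (10, 129, 17)]
```

Emit:
apply_moves:
  jaw: [26.5,27,27.5,27.5,27.5]
  offset:
    - [0,0,0]
    - [0,0,0]
    - [0,0,0]
    - [0,0,0]
    - [0,0,0]
  delta_rot:
    - [0,0,0]
    - [0,0,0]
    - [0,0,0]
    - [0,0,0]
    - [0,0,0]
  force: 20

```text
t: 6.65
tcp_pos: [518.8, -258.1, 260.3]
ee_rot: [[0.118, -0.993, -0.0], [-0.993, -0.118, -0.0], [0.0, 0.0, -1.0]]
force: [1.1, 0.2, -2.0]
gripper_width: 0.287
```

```bash
python3 - <<'E'
from h import *
ball('s7')
E
```

```text
6.65 [ 518.8 -258.1  260.3] 0.287 [ 1.09  0.19 -2.04] [-0.012 -0.216  0.   ]
[(31, 91, 2), (13, 146, 5), (3, 187, 8), (2, 182, 11), (2, 163, 14), (10, 129, 17)]
```

Emit:
apply_moves:
  jaw: [28,28,28.3,28.3,28.3]
  offset:
    - [0,0,0]
    - [0,0,0]
    - [0,0,0]
    - [0,0,0]
    - [0,0,0]
  delta_rot:
    - [0,0,0]
    - [0,0,0]
    - [0,0,0]
    - [0,0,0]
    - [0,0,0]
  force: 20

```text
t: 7.12
tcp_pos: [518.8, -258.0, 260.3]
ee_rot: [[0.118, -0.993, -0.0], [-0.993, -0.118, -0.0], [0.0, 0.0, -1.0]]
force: [-0.3, -0.1, -2.1]
gripper_width: 0.287
```

```bash
python3 - <<'E'
from h import *
f=load('s3');print(tri(f,[[179,113]],f,[[179,113]])); o=np.array([518.8,-258.1,252.4])
for a in (0,5,10,15): print(a,proj(f,[o+128*np.array([-.993*np.cos(np.radians(a)),-.118*np.cos(np.radians(a)),-np.sin(np.radians(a))])]))
ball('s8')
E
```

```text
[[1221.16451871  435.54578813  981.37178436    0.        ]]
0 [[177.85336804 105.91004126]]
5 [[178.41371706 109.51886502]]
10 [[178.79469799 113.26811398]]
15 [[178.99698201 117.13347255]]
7.1167 [ 518.8 -258.   260.3] 0.287 [-0.33 -0.13 -2.15] [ 0.04  -0.187  0.025]
[(30, 91, 2), (13, 146, 5), (2, 187, 8), (2, 182, 11), (2, 162, 14), (10, 129, 17)]
```

Emit:
apply_moves:
  jaw: [28.6,28.6,28.6]
  offset:
    - [0,0,0]
    - [0,0,0]
    - [0,0,0]
  delta_rot:
    - [0,0,0]
    - [0,0,0]
    - [0,0,0]

```text
t: 7.42
tcp_pos: [518.8, -258.0, 260.3]
ee_rot: [[0.118, -0.993, -0.0], [-0.993, -0.118, -0.0], [0.0, 0.0, -1.0]]
force: [0.2, 0.4, -2.2]
gripper_width: 0.287
```

```bash
python3 - <<'E'
from h import *
ball('s9')
E
```

```text
7.4167 [ 518.8 -258.   260.3] 0.287 [ 0.24  0.41 -2.23] [-0.035 -0.148 -0.031]
[(13, 145, 5), (3, 187, 8), (2, 183, 11), (2, 163, 14), (10, 129, 17)]
```

Emit:
apply_moves:
  jaw: [29,29,29.3,29.3]
  offset:
    - [0,0,0]
    - [0,0,0]
    - [0,0,0]
    - [0,0,0]
  delta_rot:
    - [0,0,0]
    - [0,0,0]
    - [0,0,0]
    - [0,0,0]

```text
t: 7.8
tcp_pos: [518.9, -258.0, 260.3]
ee_rot: [[0.118, -0.993, -0.0], [-0.993, -0.118, 0.0], [-0.0, 0.0, -1.0]]
force: [-0.1, 0.2, -2.3]
gripper_width: 0.296
```

```bash
python3 - <<'E'
from h import *
ball('s10')
E
```

```text
7.8 [ 518.9 -258.   260.3] 0.296 [-0.1   0.15 -2.27] [ 0.004 -0.246  0.   ]
[(30, 92, 2), (13, 146, 5), (2, 187, 8), (2, 182, 11), (2, 162, 14), (10, 128, 17)]
```

Emit:
apply_moves:
  jaw: [29.6,29.6,29.9,29.9]
  offset:
    - [0,0,0]
    - [0,0,0]
    - [0,0,0]
    - [0,0,0]
  delta_rot:
    - [0,0,0]
    - [0,0,0]
    - [0,0,0]
    - [0,0,0]

```text
t: 8.18
tcp_pos: [518.9, -258.0, 260.3]
ee_rot: [[0.118, -0.993, -0.0], [-0.993, -0.118, 0.0], [-0.0, 0.0, -1.0]]
force: [0.2, 1.0, -3.1]
gripper_width: 0.305
```

```bash
python3 - <<'E'
from h import *
ball('s11')
E
```

```text
8.1833 [ 518.9 -258.   260.3] 0.305 [ 0.22  0.98 -3.1 ] [-0.044 -0.176  0.012]
[(30, 92, 2), (13, 147, 5), (2, 187, 8), (2, 183, 11), (2, 163, 14), (11, 128, 17)]
```

Emit:
apply_moves:
  jaw: [30.2,30.2,30.5,30.5]
  offset:
    - [0,0,0]
    - [0,0,0]
    - [0,0,0]
    - [0,0,0]
  delta_rot:
    - [0,0,0]
    - [0,0,0]
    - [0,0,0]
    - [0,0,0]

```text
t: 8.57
tcp_pos: [518.9, -258.0, 260.3]
ee_rot: [[0.118, -0.993, -0.0], [-0.993, -0.118, 0.0], [-0.0, 0.0, -1.0]]
force: [-0.9, 0.4, -3.0]
gripper_width: 0.307
```

```bash
python3 - <<'E'
from h import *
ball('s12')
E
```

```text
8.5667 [ 518.9 -258.   260.3] 0.307 [-0.87  0.44 -3.04] [ 0.071 -0.195  0.025]
[(29, 92, 2), (13, 147, 5), (2, 187, 8), (2, 182, 11), (2, 163, 14), (11, 128, 17)]
```

Emit:
apply_moves:
  jaw: [30.8,30.8,30.8]
  offset:
    - [0,0,0]
    - [0,0,0]
    - [0,0,0]
  delta_rot:
    - [0,0,0]
    - [0,0,0]
    - [0,0,0]

```text
t: 8.87
tcp_pos: [518.7, -258.1, 260.3]
ee_rot: [[0.118, -0.993, -0.0], [-0.993, -0.118, -0.0], [-0.0, 0.0, -1.0]]
force: [0.3, 0.7, -3.0]
gripper_width: 0.308
```

```bash
python3 - <<'E'
from h import *
ball('s13')
E
```

```text
8.8667 [ 518.7 -258.1  260.3] 0.308 [ 0.29  0.67 -3.05] [ 0.033 -0.091 -0.014]
[(14, 177, 26), (3, 189, 29), (2, 171, 32), (5, 140, 35)]
```

Emit:
apply_moves:
  jaw: [31.1,31.1,31.1]
  offset:
    - [0,0,0]
    - [0,0,0]
    - [0,0,0]
  delta_rot:
    - [0,0,0]
    - [0,0,0]
    - [0,0,0]

```text
t: 9.17
tcp_pos: [519.0, -258.0, 260.3]
ee_rot: [[0.118, -0.993, 0.0], [-0.993, -0.118, 0.0], [-0.0, -0.0, -1.0]]
force: [-0.8, 0.3, -3.1]
gripper_width: 0.314
```

```bash
python3 - <<'E'
from h import *
ball('s14')
E
```

```text
9.1667 [ 519.  -258.   260.3] 0.314 [-0.83  0.27 -3.11] [ 0.016 -0.269 -0.023]
[(18, 167, 59), (2, 189, 62), (2, 178, 65), (10, 138, 68)]
```

Swinging down: 10° → 30° → 63°. Continue in smaller steps.

Emit:
apply_moves:
  jaw: [31.3,31.3,31.3,31.3]
  offset:
    - [0,0,0]
    - [0,0,0]
    - [0,0,0]
    - [0,0,0]
  delta_rot:
    - [0,0,0]
    - [0,0,0]
    - [0,0,0]
    - [0,0,0]

```text
t: 9.55
tcp_pos: [518.9, -258.0, 260.3]
ee_rot: [[0.118, -0.993, 0.0], [-0.993, -0.118, -0.0], [0.0, -0.0, -1.0]]
force: [-0.2, -0.3, -2.9]
gripper_width: 0.314
```

```bash
python3 - <<'E'
from h import *
ball('s15')
E
```

```text
9.55 [ 518.9 -258.   260.3] 0.314 [-0.15 -0.26 -2.91] [ 0.015 -0.092  0.024]
[(20, 93, 53), (21, 136, 56), (3, 189, 59), (2, 181, 62), (2, 155, 65)]
```

Emit:
apply_moves:
  jaw: [31.5,31.5,31.5,31.5]
  offset:
    - [0,0,0]
    - [0,0,0]
    - [0,0,0]
    - [0,0,0]
  delta_rot:
    - [0,0,0]
    - [0,0,0]
    - [0,0,0]
    - [0,0,0]

```text
t: 9.93
tcp_pos: [518.8, -258.1, 260.3]
ee_rot: [[0.118, -0.993, -0.0], [-0.993, -0.118, 0.0], [-0.0, 0.0, -1.0]]
force: [-0.4, -0.3, -2.7]
gripper_width: 0.312
```

```bash
python3 - <<'E'
from h import *
ball('s16')
E
```

```text
9.9333 [ 518.8 -258.1  260.3] 0.312 [-0.44 -0.26 -2.7 ] [ 0.063 -0.09  -0.034]
[(21, 92, 53), (22, 135, 56), (3, 189, 59), (2, 181, 62), (3, 155, 65), (23, 121, 68)]
```

Emit:
apply_moves:
  jaw: [31.7,31.7,31.7,31.7]
  offset:
    - [0,0,0]
    - [0,0,0]
    - [0,0,0]
    - [0,0,0]
  delta_rot:
    - [0,0,0]
    - [0,0,0]
    - [0,0,0]
    - [0,0,0]

```text
t: 10.32
tcp_pos: [518.9, -258.0, 260.3]
ee_rot: [[0.118, -0.993, -0.0], [-0.993, -0.118, -0.0], [0.0, 0.0, -1.0]]
force: [-0.3, -0.5, -1.7]
gripper_width: 0.315
```

```bash
python3 - <<'E'
from h import *
ball('s17')
E
```

```text
10.3167 [ 518.9 -258.   260.3] 0.315 [-0.3  -0.46 -1.67] [ 0.03  -0.123 -0.009]
[(31, 149, 59), (4, 185, 62), (2, 183, 65), (4, 150, 68), (29, 120, 71)]
```

Emit:
apply_moves:
  jaw: [31.9,31.9,31.9,31.9]
  offset:
    - [0,0,0]
    - [0,0,0]
    - [0,0,0]
    - [0,0,0]
  delta_rot:
    - [0,0,0]
    - [0,0,0]
    - [0,0,0]
    - [0,0,0]

```text
t: 10.7
tcp_pos: [518.9, -258.0, 260.3]
ee_rot: [[0.118, -0.993, 0.0], [-0.993, -0.118, -0.0], [0.0, -0.0, -1.0]]
force: [1.0, 0.1, -2.4]
gripper_width: 0.322
```

```bash
python3 - <<'E'
from h import *
ball('s18')
E
```

```text
10.7 [ 518.9 -258.   260.3] 0.322 [ 1.05  0.14 -2.43] [ 0.057 -0.083  0.05 ]
[(4, 183, 68), (2, 184, 71), (2, 167, 74), (14, 134, 77)]
```

Emit:
apply_moves:
  jaw: [32.1,32.1,32.1,32.1]
  offset:
    - [0,0,0]
    - [0,0,0]
    - [0,0,0]
    - [0,0,0]
  delta_rot:
    - [0,0,0]
    - [0,0,0]
    - [0,0,0]
    - [0,0,0]

```text
t: 11.08
tcp_pos: [518.8, -258.0, 260.3]
ee_rot: [[0.118, -0.993, -0.0], [-0.993, -0.118, 0.0], [-0.0, 0.0, -1.0]]
force: [-0.2, 0.1, -3.0]
gripper_width: 0.322
```

```bash
python3 - <<'E'
from h import *
ball('s19')
E
```

```text
11.0833 [ 518.8 -258.   260.3] 0.322 [-0.22  0.06 -2.96] [ 0.038 -0.024  0.032]
[(30, 146, 68), (4, 182, 71), (2, 184, 74), (2, 168, 77), (12, 134, 80)]
```

Emit:
apply_moves:
  jaw: [32.3,32.3,32.3,32.3]
  offset:
    - [0,0,0]
    - [0,0,0]
    - [0,0,0]
    - [0,0,0]
  delta_rot:
    - [0,0,0]
    - [0,0,0]
    - [0,0,0]
    - [0,0,0]

```text
t: 11.47
tcp_pos: [518.9, -258.1, 260.3]
ee_rot: [[0.118, -0.993, 0.0], [-0.993, -0.118, -0.0], [0.0, -0.0, -1.0]]
force: [0.2, 0.1, -3.0]
gripper_width: 0.322
```

```bash
python3 - <<'E'
from h import *
ball('s20')
E
```

```text
11.4667 [ 518.9 -258.1  260.3] 0.322 [ 0.16  0.07 -3.  ] [ 0.023 -0.024  0.012]
[(11, 175, 77), (2, 188, 80), (2, 180, 83), (2, 163, 86), (26, 118, 89)]
```

Emit:
apply_moves:
  jaw: [31,29,26,22,20]
  offset:
    - [0,0,0]
    - [0,0,0]
    - [0,0,0]
    - [0,0,0]
    - [0,0,0]
  delta_rot:
    - [0,0,0]
    - [0,0,0]
    - [0,0,0]
    - [0,0,0]
    - [0,0,0]
  force: 90

```text
t: 11.93
tcp_pos: [518.8, -258.1, 260.3]
ee_rot: [[0.118, -0.993, -0.0], [-0.993, -0.118, 0.0], [-0.0, 0.0, -1.0]]
force: [-0.5, -0.8, -3.0]
gripper_width: 0.285
```

Emit:
apply_moves:
  jaw: [20,20,20,20,20]
  offset:
    - [0,0,0]
    - [0.5,2,0]
    - [1.2,5,0]
    - [2,8,0]
    - [2.8,11,0]
  delta_rot:
    - [0,0,0]
    - [0,0,0]
    - [0,0,0]
    - [0,0,0]
    - [0,0,0]

```text
t: 12.35
tcp_pos: [547.0, -147.2, 260.4]
ee_rot: [[0.117, -0.993, 0.0], [-0.993, -0.117, -0.0], [0.0, -0.0, -1.0]]
force: [1.5, 0.3, -2.5]
gripper_width: 0.287
```

Emit:
apply_moves:
  jaw: [20,20,20,20,20]
  offset:
    - [0.6,3,0]
    - [1.2,6,0]
    - [1.8,9,0]
    - [2.4,12,0]
    - [3,14,0]
  delta_rot:
    - [0,0,0]
    - [0,0,0]
    - [0,0,0]
    - [0,0,0]
    - [0,0,0]

```text
t: 12.77
tcp_pos: [577.0, -3.9, 260.4]
ee_rot: [[0.121, -0.993, 0.0], [-0.993, -0.121, 0.002], [-0.002, -0.0, -1.0]]
force: [0.4, 0.7, -2.9]
gripper_width: 0.283
```

Emit:
apply_moves:
  jaw: [20,20,20,20,20]
  offset:
    - [0,3,0]
    - [0,6,0]
    - [0,8,0]
    - [0,9,0]
    - [0,9,0]
  delta_rot:
    - [0,0,0]
    - [0,0,0]
    - [0,0,0]
    - [0,0,0]
    - [0,0,0]

```text
t: 13.18
tcp_pos: [576.8, 85.4, 260.3]
ee_rot: [[0.123, -0.992, 0.0], [-0.992, -0.123, 0.002], [-0.002, -0.0, -1.0]]
force: [0.7, -0.3, -2.6]
gripper_width: 0.285
```

```bash
python3 - <<'E'
from h import *
ball('s21'); s=arm.read_state()
g=grab('top','t21'); f=load('s21')
o=np.array(s['tcp_pos'])
for n,h in(('s',f),('t',g)):
    x,y=proj(h,[o+[-20,0,-109]])[0].round().astype(int); print(n,x,y)
    a=h['image'][y-40:y+40,x-40:x+40]; globals()[n]=a
cv2.imwrite('pics/c4.png',cv2.resize(np.hstack([s,t])[:,:,::-1],(800,400),interpolation=cv2.INTER_CUBIC))
E
```

```text
13.1833 [576.8  85.4 260.3] 0.285 [ 0.75 -0.25 -2.59] [ 0.063 -0.068 -0.012]
[(0, 98, -40), (1, 95, 11), (7, 166, 77), (2, 173, 80), (2, 176, 83), (4, 154, 86), (31, 127, 89)]
s 272 217
t 276 170
```

View pics/c4.png

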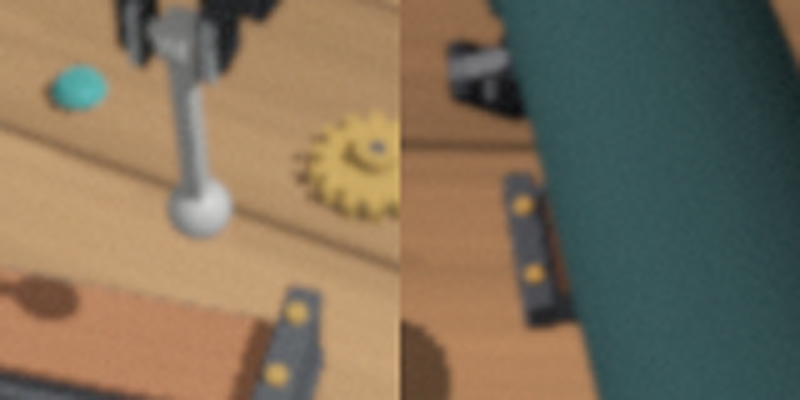

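Emit:
apply_moves:
  jaw: [20,20,20,20,20]
  offset:
    - [0.2,0,-2.5]
    - [0.2,0,-5]
    - [0.2,0,-7.5]
    - [0.2,0,-9]
    - [0.2,0,-9]
  delta_rot:
    - [0,0,0]
    - [0,0,0]
    - [0,0,0]
    - [0,0,0]
    - [0,0,0]

```text
t: 13.7
tcp_pos: [576.3, 78.1, 166.9]
ee_rot: [[0.114, -0.993, -0.007], [-0.993, -0.114, -0.003], [0.002, 0.008, -1.0]]
force: [-0.3, -0.5, -3.3]
gripper_width: 0.286
```

```bash
python3 - <<'E'
from h import *
ball('s22'); f=load('s22')
T=load('t21'); print(onz(T,[[260.4,171],[263,184.4]],61))
print(proj(f,[[559.4,83.2,40]]))
x,y=proj(f,[[559.4,83.2,50]])[0].astype(int)
a=f['image'][y-30:y+30,x-40:x+40]
cv2.imwrite('pics/c5.png',cv2.resize(a[:,:,::-1],(800,600),interpolation=cv2.INTER_CUBIC))
F=np.array([arm.read_state()['force'] for _ in range(5)]);print(F[:,2]); print(x,y)
E
```

```text
13.7 [576.3  78.1 166.9] 0.286 [-0.27 -0.5  -3.33] [-0.002  0.047  0.072]
[(29, 137, -40), (29, 137, -37), (16, 106, 17), (1, 91, 20), (10, 164, 77), (2, 177, 80), (2, 175, 83), (4, 149, 86), (28, 116, 89)]
[[570.30451644 127.8749396   61.        ]
 [531.77302488 119.42079955  61.        ]]
[[272.3322     248.20464207]]
[-2.27379395 -2.27379395 -2.27379395 -2.27379395 -2.27379395]
272 245
```

View pics/c5.png

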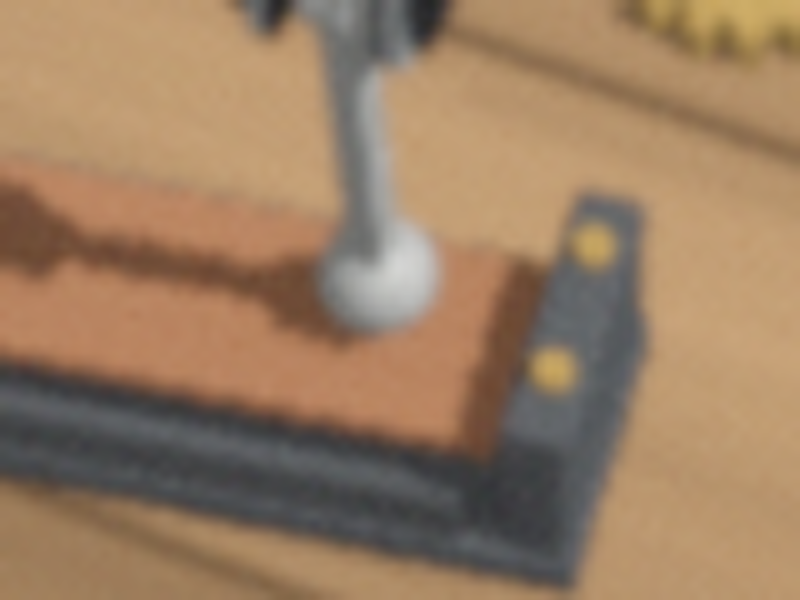

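Emit:
apply_moves:
  jaw: [20,20,20,20,20]
  offset:
    - [0,0,0]
    - [0,0,0]
    - [0,0,-0.3]
    - [0,0,-0.6]
    - [0,0,-0.6]
  delta_rot:
    - [0,0,0]
    - [0,0,0]
    - [0,0,0]
    - [0,0,0]
    - [0,0,0]

```text
t: 14.17
tcp_pos: [578.9, 82.0, 164.5]
ee_rot: [[0.118, -0.993, 0.001], [-0.993, -0.118, 0.0], [0.0, -0.001, -1.0]]
force: [-0.5, -1.0, -2.2]
gripper_width: 0.287
```

Emit:
apply_moves:
  jaw: [20,20,20]
  offset:
    - [0,0,-0.2]
    - [0,0,-0.4]
    - [0,0,-0.4]
  delta_rot:
    - [0,0,0]
    - [0,0,0]
    - [0,0,0]

```text
t: 14.42
tcp_pos: [579.1, 82.0, 160.3]
ee_rot: [[0.118, -0.993, 0.001], [-0.993, -0.118, 0.0], [0.0, -0.001, -1.0]]
force: [0.5, 0.1, 0.0]
gripper_width: 0.287
```

```bash
python3 - <<'E'
from h import *
F=[]
for i in range(4):
    ff=arm.grab_frame('scene'); s=arm.read_state();F.append(s['force']);print(s['t'],np.round(s['tcp_pos'],1))
print(np.round(F,2)); ball('s23')
E
```

```text
14.4667 [579.1  82.1 160.4]
14.5167 [579.2  82.  160.5]
14.5667 [579.2  82.  160.5]
14.6167 [579.1  82.  160.5]
[[-0.02 -0.54  0.02]
 [-0.3  -0.39 -0.92]
 [ 0.19 -0.63 -0.15]
 [ 0.01  0.52  0.56]]
14.6167 [579.1  82.  160.5] 0.283 [0.01 0.52 0.56] [-0.068 -0.108 -0.026]
[(25, 140, -40), (24, 133, -37), (34, 110, -34), (32, 100, -31), (7, 98, 17), (31, 139, 74), (8, 161, 77), (2, 178, 80), (2, 178, 83), (2, 156, 86), (23, 124, 89)]
```

Emit:
apply_moves:
  jaw: [20,20,20]
  offset:
    - [0,0,-0.2]
    - [0,0,-0.2]
    - [0,0,-0.2]
  delta_rot:
    - [0,0,0]
    - [0,0,0]
    - [0,0,0]

```text
t: 14.92
tcp_pos: [578.9, 82.0, 158.3]
ee_rot: [[0.118, -0.993, 0.0], [-0.993, -0.118, 0.0], [-0.0, -0.0, -1.0]]
force: [0.7, 0.5, 0.2]
gripper_width: 0.285
```

```bash
python3 - <<'E'
from h import *
F=[]
for i in range(8):
    ff=arm.grab_frame('scene'); s=arm.read_state();F.append(s['force'])
print(np.round(F,2)[:,2],np.mean(F,0),s['tcp_pos'])
E
```

```text
[-0.59  0.1   0.67 -0.09  0.05  0.63 -0.29  0.83] [0.45299318 0.00102037 0.16395441] [578.86526471  81.98392429 158.34874271]
```

Emit:
apply_moves:
  jaw: [20,20,20,20,20]
  offset:
    - [0.1,-0.5,-0.1]
    - [0.3,-1.5,-0.1]
    - [0.5,-2.5,-0.1]
    - [0.7,-3.5,-0.1]
    - [0.9,-4.5,-0.1]
  delta_rot:
    - [0,0,0]
    - [0,0,0]
    - [0,0,0]
    - [0,0,0]
    - [0,0,0]

```text
t: 15.73
tcp_pos: [587.8, 35.3, 157.2]
ee_rot: [[0.117, -0.993, -0.001], [-0.993, -0.117, -0.0], [0.0, 0.001, -1.0]]
force: [-0.7, 1.7, -0.0]
gripper_width: 0.286
```

```bash
python3 - <<'E'
from h import *
F=[]
for i in range(5):
    ff=arm.grab_frame('scene'); s=arm.read_state();F.append(s['force'])
print(np.mean(F,0)); ball('s24')
E
```

```text
[-0.37639601 -0.94946099 -0.1532479 ]
15.9833 [587.8  35.4 157.2] 0.284 [-0.58 -1.59 -0.9 ] [-0.489 -0.053 -0.014]
[(8, 109, 20), (13, 170, 74), (2, 185, 77), (2, 182, 80), (6, 155, 83), (34, 113, 86)]
```

Emit:
apply_moves:
  jaw: [20,20,20,20,20]
  offset:
    - [0.2,-1,0]
    - [0.4,-2,0]
    - [0.6,-3,0]
    - [0.8,-4,0]
    - [1,-5,0]
  delta_rot:
    - [0,0,0]
    - [0,0,0]
    - [0,0,0]
    - [0,0,0]
    - [0,0,0]

```text
t: 16.45
tcp_pos: [597.9, -14.2, 157.2]
ee_rot: [[0.117, -0.993, -0.0], [-0.993, -0.117, 0.0], [-0.0, 0.0, -1.0]]
force: [0.1, 0.8, -0.5]
gripper_width: 0.282
```

```bash
python3 - <<'E'
from h import *
F=[]
for i in range(5):
    ff=arm.grab_frame('scene'); s=arm.read_state();F.append(s['force'])
print(np.mean(F,0)); ball('s25')
o=np.array(s['tcp_pos'])+[-19.8,-2.4,0]-[572.3,19.5,0]; a=np.radians(11.4);print('local',o[0]*np.cos(a)+o[1]*np.sin(a),-o[0]*np.sin(a)+o[1]*np.cos(a))
E
```

```text
[ 0.25949717 -0.84846836  0.10682826]
16.7 [597.9 -14.3 157.3] 0.281 [ 0.12 -0.79 -0.17] [-0.481 -0.043  0.05 ]
[(18, 105, 20), (34, 148, 71), (11, 177, 74), (2, 192, 77), (2, 181, 80), (10, 148, 83)]
local -1.4525860043742753 -36.62464771925758
```

Emit:
apply_moves:
  jaw: [20,20,20,20,20]
  offset:
    - [0.2,-1,0]
    - [0.4,-2,0]
    - [0.6,-3,0]
    - [0.7,-3.5,0]
    - [0.7,-3.5,0]
  delta_rot:
    - [0,0,0]
    - [0,0,0]
    - [0,0,0]
    - [0,0,0]
    - [0,0,0]

```text
t: 17.17
tcp_pos: [605.1, -50.8, 157.3]
ee_rot: [[0.115, -0.993, 0.0], [-0.993, -0.115, -0.001], [0.001, -0.0, -1.0]]
force: [-0.9, 0.4, -0.0]
gripper_width: 0.286
```

```bash
python3 - <<'E'
from h import *
F=[]
for i in range(5):
    ff=arm.grab_frame('scene'); s=arm.read_state();F.append(s['force'])
print(np.mean(F,0)); ball('s26'); f=load('s26')
o=np.array(s['tcp_pos'])+[-19.8,-2.4,0]-[572.3,19.5,0]; a=np.radians(11.4);print('local',o[0]*np.cos(a)+o[1]*np.sin(a),-o[0]*np.sin(a)+o[1]*np.cos(a))
x,y=proj(f,[np.array(s['tcp_pos'])-[20,0,70]])[0].astype(int)
cv2.imwrite('pics/c6.png',cv2.resize(f['image'][y-45:y+45,x-60:x+60,::-1],(800,600),interpolation=cv2.INTER_CUBIC)); print(x,y)
E
```

```text
[ 0.25414669 -1.10667642  0.00175168]
17.4167 [604.9 -48.5 157.4] 0.287 [ 0.07 -1.5  -0.45] [-0.331 -0.031  0.029]
[(12, 97, 20), (4, 102, 23), (4, 182, 74), (2, 192, 77), (2, 183, 80), (9, 143, 83)]
local -1.347763724512749 -71.53195961096306
219 225
```

View pics/c6.png

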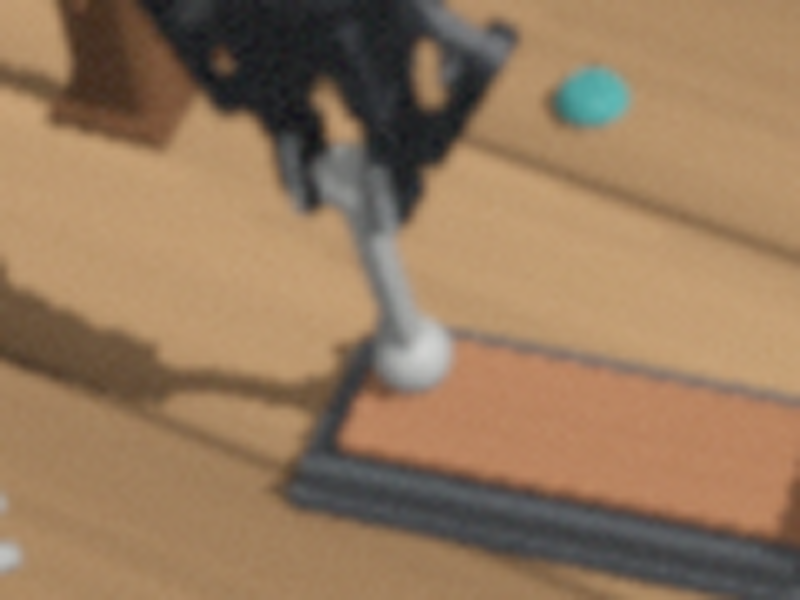

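```bash
python3 - <<'E'
from h import *
f=load('s26'); p=onz(f,[[221,232.8]],50)[0]; print(p); o=p-[572.3,19.5,0]; a=np.radians(11.4);print('local',o[0]*np.cos(a)+o[1]*np.sin(a),-o[0]*np.sin(a)+o[1]*np.cos(a))
E
```

```text
[578.26552987 -52.45065352  50.        ]
local -8.373737843477862 -71.7102824127573
```

Emit:
apply_moves:
  jaw: [20,20,20,20,20]
  offset:
    - [0,0,0]
    - [0,0,1.5]
    - [0,0,4.5]
    - [0,0,8]
    - [0,0,10.3]
  delta_rot:
    - [0,0,0]
    - [0,0,0]
    - [0,0,0]
    - [0,0,0]
    - [0,0,0]

```text
t: 17.88
tcp_pos: [605.1, -47.2, 262.3]
ee_rot: [[0.119, -0.993, 0.001], [-0.993, -0.119, 0.001], [-0.001, -0.001, -1.0]]
force: [0.6, 0.4, -1.4]
gripper_width: 0.283
```

Emit:
apply_moves:
  jaw: [20,20,20,20,20]
  offset:
    - [-0.6,2,0]
    - [-1.7,5.5,0]
    - [-2.9,9.3,0]
    - [-4.0,13,0]
    - [-5,16.3,0]
  delta_rot:
    - [0,0,0]
    - [0,0,0]
    - [0,0,0]
    - [0,0,0]
    - [0,0,0]

```text
t: 18.3
tcp_pos: [552.9, 118.0, 259.8]
ee_rot: [[0.119, -0.993, -0.002], [-0.993, -0.119, 0.001], [-0.001, 0.002, -1.0]]
force: [-0.2, 0.1, -2.4]
gripper_width: 0.282
```

Emit:
apply_moves:
  jaw: [20,20,20,20,20]
  offset:
    - [-1.1,3.6,0]
    - [-2.3,7.5,0]
    - [-3.5,11.4,0]
    - [-4.4,14.2,0]
    - [-4.9,15.8,0]
  delta_rot:
    - [0,0,0]
    - [0,0,0]
    - [0,0,0]
    - [0,0,0]
    - [0,0,0]

```text
t: 18.72
tcp_pos: [502.4, 279.0, 259.9]
ee_rot: [[0.125, -0.992, -0.002], [-0.992, -0.125, 0.003], [-0.003, 0.002, -1.0]]
force: [0.5, 0.3, -2.7]
gripper_width: 0.286
```

Emit:
apply_moves:
  jaw: [20,20,20]
  offset:
    - [0,0,0]
    - [0,0,0]
    - [0,0,0]
  delta_rot:
    - [0,0,0]
    - [0,0,0]
    - [0,0,0]

```text
t: 18.97
tcp_pos: [505.7, 271.6, 259.7]
ee_rot: [[0.117, -0.993, -0.001], [-0.993, -0.117, -0.002], [0.002, 0.001, -1.0]]
force: [0.3, -1.1, -2.1]
gripper_width: 0.283
```

```bash
python3 - <<'E'
from h import *
ball('s27'); f=load('s27'); s=arm.read_state(); g=grab('top','t27')
p=np.array(s['tcp_pos'])+[-26.5,-3,19.5-125]
u=proj(f,[p])[0];v=proj(g,[p])[0]; print(u,v)
for n,h,(x,y) in(('a',f,u.astype(int)),('b',g,v.astype(int))): globals()[n]=h['image'][y-40:y+40,x-40:x+40]
cv2.imwrite('pics/c7.png',cv2.resize(np.hstack([a,b])[:,:,::-1],(800,400),interpolation=cv2.INTER_CUBIC))
E
```

```text
18.9667 [505.7 271.6 259.7] 0.283 [ 0.35 -1.07 -2.06] [-0.046 -0.039 -0.007]
[(7, 126, -40), (7, 126, -37), (9, 142, -34), (10, 146, -31), (6, 124, -28), (4, 118, -25), (1, 115, -22), (2, 110, -19), (1, 101, 44), (1, 93, 47), (17, 91, 56), (30, 117, 68), (34, 117, 71), (18, 128, 74), (5, 140, 77), (2, 176, 80), (2, 178, 83), (2, 158, 86), (3, 141, 89), (4, 146, 92), (4, 158, 95), (4, 161, 98), (4, 155, 101), (4, 155, 104), (4, 144, 107)]
[358.78813755 219.75777895] [204.14442006 197.03236085]
```

View pics/c7.png

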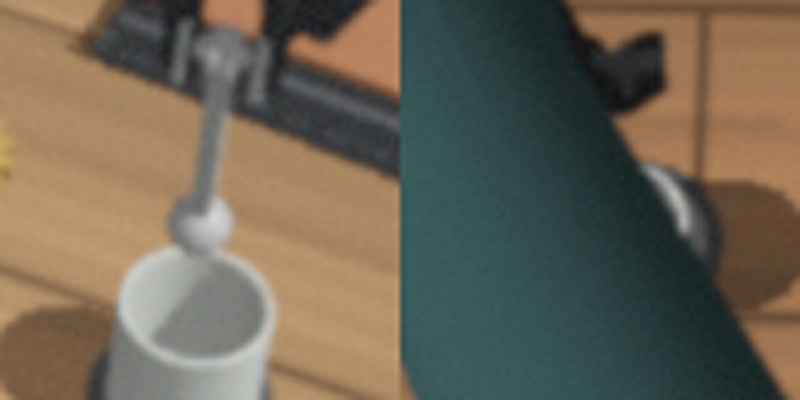

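Emit:
apply_moves:
  jaw: [20,20,20,20,20]
  offset:
    - [-0.6,0,-1.5]
    - [-0.6,0,-4]
    - [-0.6,0,-6.5]
    - [-0.6,0,-9]
    - [-0.6,0,-11]
  delta_rot:
    - [0,0,0]
    - [0,0,0]
    - [0,0,0]
    - [0,0,0]
    - [0,0,0]

```text
t: 19.48
tcp_pos: [500.2, 270.8, 148.8]
ee_rot: [[0.115, -0.993, -0.001], [-0.993, -0.115, -0.001], [0.001, 0.001, -1.0]]
force: [0.3, -0.1, -2.9]
gripper_width: 0.285
```

Emit:
apply_moves:
  jaw: [20,20,20,20,20]
  offset:
    - [0,0,-0.6]
    - [0,0,-1.2]
    - [0,0,-1.7]
    - [0,0,-1.8]
    - [0,0,-1.8]
  delta_rot:
    - [0,0,0]
    - [0,0,0]
    - [0,0,0]
    - [0,0,0]
    - [0,0,0]

```text
t: 19.9
tcp_pos: [500.5, 273.1, 133.0]
ee_rot: [[0.117, -0.993, 0.001], [-0.993, -0.117, 0.001], [-0.001, -0.001, -1.0]]
force: [-0.1, 0.8, -2.9]
gripper_width: 0.283
```

Emit:
apply_moves:
  jaw: [20,20,20,20]
  offset:
    - [0,0,-0.1]
    - [0,0,-0.2]
    - [0,0,-0.3]
    - [0,0,-0.3]
  delta_rot:
    - [0,0,0]
    - [0,0,0]
    - [0,0,0]
    - [0,0,0]

```text
t: 20.23
tcp_pos: [501.0, 273.6, 130.3]
ee_rot: [[0.118, -0.993, 0.002], [-0.993, -0.118, 0.001], [-0.001, -0.003, -1.0]]
force: [-0.0, -0.6, 1.5]
gripper_width: 0.285
```

Emit:
apply_moves:
  jaw: [20,20,20]
  offset:
    - [0,0,-0.1]
    - [0,0,-0.1]
    - [0,0,-0.1]
  delta_rot:
    - [0,0,0]
    - [0,0,0]
    - [0,0,0]

```text
t: 20.48
tcp_pos: [502.0, 274.0, 129.9]
ee_rot: [[0.118, -0.993, 0.004], [-0.993, -0.118, 0.002], [-0.002, -0.005, -1.0]]
force: [1.1, -0.1, 5.4]
gripper_width: 0.287
```

Emit:
apply_moves:
  jaw: [29,30,31,31.5,31.9]
  offset:
    - [0,0,0.1]
    - [0,0,0.1]
    - [0,0,0.1]
    - [0,0,0.1]
    - [0,0,0.1]
  delta_rot:
    - [0,0,0]
    - [0,0,0]
    - [0,0,0]
    - [0,0,0]
    - [0,0,0]
  force: 20

```text
t: 20.9
tcp_pos: [500.5, 273.4, 129.8]
ee_rot: [[0.118, -0.993, 0.001], [-0.993, -0.118, 0.001], [-0.001, -0.001, -1.0]]
force: [1.9, -0.6, 5.0]
gripper_width: 0.323
```

Emit:
apply_moves:
  jaw: [31.9,31.9,31.9,31.9,31.9]
  offset:
    - [0.4,0,-0.1]
    - [0.8,0.1,-0.2]
    - [1.2,0.1,-0.3]
    - [1.6,0.2,-0.4]
    - [2,0.2,-0.5]
  delta_rot:
    - [0,0,0]
    - [0,0,0]
    - [0,0,0]
    - [0,0,0]
    - [0,0,0]

```text
t: 21.32
tcp_pos: [521.4, 275.9, 125.4]
ee_rot: [[0.118, -0.993, 0.003], [-0.993, -0.118, 0.002], [-0.001, -0.003, -1.0]]
force: [-0.1, 0.7, 10.4]
gripper_width: 0.317
```

Now open gradually and check.

Emit:
apply_moves:
  jaw: [32.3,33,35,40,50]
  offset:
    - [0,0,0.1]
    - [0,0,0.2]
    - [0,0,0.2]
    - [0,0,0.2]
    - [0,0,0.2]
  delta_rot:
    - [0,0,0]
    - [0,0,0]
    - [0,0,0]
    - [0,0,0]
    - [0,0,0]

```text
t: 21.73
tcp_pos: [518.9, 274.5, 125.8]
ee_rot: [[0.118, -0.993, -0.002], [-0.993, -0.118, -0.001], [0.001, 0.002, -1.0]]
force: [-0.2, -0.2, 0.5]
gripper_width: 0.487
```

Emit:
apply_moves:
  jaw: [65,80,90,90,90]
  offset:
    - [0,0,0]
    - [0,0,0]
    - [0,0,0]
    - [0,0,0]
    - [0,0,0]
  delta_rot:
    - [0,0,0]
    - [0,0,0]
    - [0,0,0]
    - [0,0,0]
    - [0,0,0]

```text
t: 22.15
tcp_pos: [519.8, 275.0, 126.3]
ee_rot: [[0.118, -0.993, -0.0], [-0.993, -0.118, -0.0], [0.0, 0.0, -1.0]]
force: [0.4, -1.0, -0.7]
gripper_width: 0.905
```

Emit:
apply_moves:
  jaw: [90,90,90,90,90]
  offset:
    - [0,0,1]
    - [0,0,3]
    - [0,0,6]
    - [0,0,9]
    - [0,0,12]
  delta_rot:
    - [0,0,0]
    - [0,0,0]
    - [0,0,0]
    - [0,0,0]
    - [0,0,0]

```text
t: 22.57
tcp_pos: [519.6, 274.8, 248.2]
ee_rot: [[0.118, -0.993, -0.0], [-0.993, -0.118, -0.0], [0.0, 0.0, -1.0]]
force: [1.1, 0.3, 1.0]
gripper_width: 0.899
```

Emit:
apply_moves:
  jaw: [90,90,90,90,90]
  offset:
    - [0,-3,1]
    - [0,-6,2]
    - [0,-9,2]
    - [0,-11,2]
    - [0,-12,2]
  delta_rot:
    - [0,0,0]
    - [0,0,0]
    - [0,0,0]
    - [0,0,0]
    - [0,0,0]

```text
t: 22.98
tcp_pos: [519.9, 151.1, 267.3]
ee_rot: [[0.113, -0.994, 0.001], [-0.994, -0.113, -0.002], [0.002, -0.001, -1.0]]
force: [-0.2, -0.1, 0.2]
gripper_width: 0.899
```

```bash
python3 - <<'E'
from h import *
f=grab('scene','s30'); g=grab('top','t30'); s=arm.read_state(); print(s['t'],s['tcp_pos'],s['force'])
u=proj(f,[[490,270,100]])[0].astype(int);v=proj(g,[[490,270,100]])[0].astype(int);print(u,v)
for n,h,(x,y) in(('a',f,u),('b',g,v)): globals()[n]=h['image'][y-50:y+50,x-50:x+50]
cv2.imwrite('pics/c8.png',cv2.resize(np.hstack([a,b])[:,:,::-1],(800,400),interpolation=cv2.INTER_CUBIC))
E
```

```text
23.0833 [519.94686431 152.92230654 266.86492276] [0.95099085 0.59508818 0.81559264]
[355 238] [207 195]
```

View pics/c8.png

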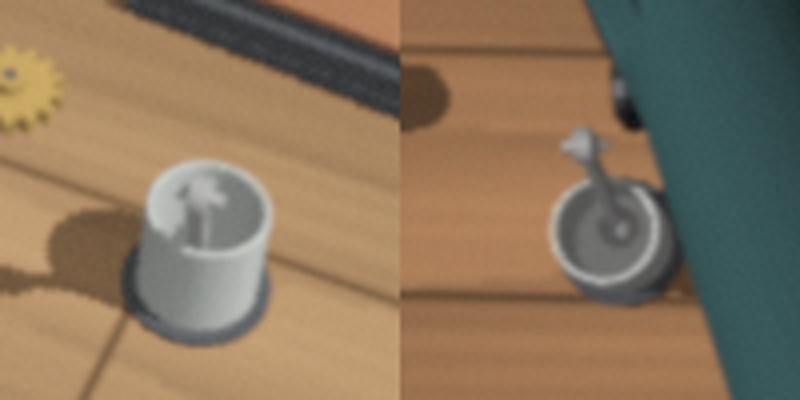

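Emit:
apply_moves:
  jaw: [90,90,90,90,90]
  offset:
    - [0,0,0]
    - [0,0,0]
    - [0,0,0]
    - [0,0,0]
    - [0,0,0]
  delta_rot:
    - [0,0,0]
    - [0,0,0]
    - [0,0,0]
    - [0,0,0]
    - [0,0,0]

```text
t: 23.5
tcp_pos: [519.7, 156.1, 266.1]
ee_rot: [[0.12, -0.993, -0.0], [-0.993, -0.12, 0.0], [-0.0, 0.0, -1.0]]
force: [0.9, -0.4, 0.2]
gripper_width: 0.899
```

```bash
python3 - <<'E'
from h import *
f,g=load('s30'),load('t30')
H=tri(g,[[202.75,181.5]],f,[[356,235]])[0]; B=onz(g,[[157+(622-400)/4,145+230/4]],21)[0]
print('head',H,'ball',B); d=H[:3]-B; print(np.linalg.norm(d),np.degrees(np.arccos(d[2]/np.linalg.norm(d))))
f2=grab('scene','s31'); a=f['image'][190:290,305:405].astype(int);b=f2['image'][190:290,305:405]
print('diff',np.abs(a-b).mean(),np.abs(a-b).max()); s=arm.read_state();print(s['t'],s['force'],s['qvel'])
for n in('scene',):  # bystanders: change vs start
    d=np.abs(load('scene0')['image'].astype(int)-f2['image']).max(2)
    for nm,(x,y) in dict(gear=(438,300),lens=(354,278),shade=(452,510),wrench=(185,383),oil=(630,450),collar=(374,464)).items():
        x,y=int(x*.7),int(y*.7); print(nm,d[y-12:y+13,x-12:x+13].mean().round(1))
E
```

```text
head [521.17203496 275.66412351 148.42803306   2.36127977] ball [481.51583857 267.39043439  21.        ]
133.71227113556606 17.63575606614086
diff 1.5311333333333332 11
23.55 [-0.01240687 -1.14183654 -0.462632  ] [ 0.2789976  -0.18371346  0.25823018  0.05824496 -0.00388625  0.07465816
  0.0660724 ]
gear 7.2
lens 7.2
shade 7.1
wrench 7.3
oil 6.9
collar 7.2
```

Standing at about an 18° lean, at rest with foot near the pot centre. Bystanders look unchanged (about 7 in all the patches), so I'm handing in.

```bash
python3 -c "
from station import arm
print(arm.hand_in())"
```

```text
the job is handed in; nothing more can be done
None
```

The burnisher is standing in the aluminium pot, released, and the job is handed in at about 24 s of the 72 s allowed. No verdict was reported.

- **Lift and swing:** I pinched it by the buttons at 90 N and lifted it about 10° off level. The grip force setting had no visible effect at or below 20 N, so I eased the jaws open in small steps instead. It swung down to about 8° from plumb and I gripped it again.
- **Stroke:** I rubbed the ball from the stop-block end to the open end of the strip, from about +62 mm to −72 mm along it and within about 8 mm of the middle line. Contact force stayed near 2.6 to 2.8 N. That force suggests the plate was pressed about 5 to 6 mm. Geometry gave nearer 4 to 5 mm, and both are well clear of bottoming. The tilt drifted to about 12° from plumb during the stroke.
- **Pot:** I lowered it until the ball touched the floor, at about 8 N, then leaned it gently on the rim and let go.

**Last checks:**
- The burnisher leans about 18° with the ball about 8 mm from the pot's centre. The two frames compared showed no movement of it.
- My measured head-to-ball length came out at 134 mm against the true 128 mm, so these final figures are good to a few millimetres.
- Image patches over the six bystanders changed by the same small amount from the start, which I took to be image noise and lighting rather than movement.
- The hand is empty and well clear of everything.

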